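# Peg the cabinet door's stay at its third hole

### The job

The test cabinet on the bench needs its door held ajar for cooling. Take the stay arm by its knob, bring the arm's third hole (counted from the door) over the peg on the cabinet's top, feeling for the peg gently, and press the arm fully down on the peg so that it lies on the peg's shoulder; then let go. Do not force the arm against the peg (stay well under 40 N between them), and leave the spool, the screwdriver and the tray where they are.

Things in the scene. Friction and masses are not known exactly. Their poses are not given: they have to be found in the camera images.
- cabinet: All lengths here in mm. Dark steel cabinet, fixed to the bench, 220 mm deep (its +x) x 300 wide (y) x 150 high. Origin under the middle of its front edge, at bench level; +x points into the cabinet, +y to its left side (hinge side), z up. Its flat top is at z = 150.
- door (a joint): Door's opening angle in rad: 0 is shut; grows as it swings out to the cabinet's -x side about the upright hinge on the left. Stiff hinge (0.18 N m friction): stays where it is put. Door 14 thick, 280 wide, its top edge 148 above the bench; closed, the arm's pivot is at x = -12, y = -10 in the cabinet's frame. 0.4 to 0.6 rad with the third hole on the peg.
- door_hinge (a point): Point on the door's upright hinge axis, 150 above the bench, at x = -12, y = 140 in the cabinet's frame.
- stay_arm: Bare aluminium bar, 28 mm wide, 5 thick, on a pivot on the door's top edge: swings sideways (0.03 N m) and tilts up and down. Origin on the pivot at the bar's underside, 150 from the hinge axis, 159 above the bench. x along the bar to its free end (x = -15 to 200), y across, z out of its upper face. Level when seated; starts raised 0.2 to 0.3 rad. Fingers on the knob guide bar and door together.
- hole1 (a point): Centre of the first hole (nearest the door), on the bar's underside, x = 70 along the bar. All four holes are round, 10.5 diameter, 28 apart.
- hole2 (a point): Centre of the second hole, on the bar's underside, x = 98.
- hole3 (a point): Centre of the third hole from the door, the one to use (second from the knob), x = 126 along the bar, on its underside.
- hole4 (a point): Centre of the fourth hole (nearest the knob), on the bar's underside, x = 154.
- knob_grip (a point): Place to grip the knob: black, round, 18 diameter, 42 high above the bar's upper face, at x = 185 along the bar. Point on its axis, 26 above the upper face (31 above the underside). The round knob turns between fingers. The bar's tilt is stiff (0.3 N m friction; bar 100 to 210 g): it stays raised where it is left and must be pressed down (0.3 to 1.2 N at the knob; 2 to 3 N to lift).
- bracket: Slotted steel plate, 60 x 34 x 3 mm, fixed on the cabinet's top; origin under its middle, at x = 30, y = -50, z = 150 in the cabinet's frame, same axes. In its slot a steel peg is clamped: a shoulder of 22 diameter, top 9 above the bracket's underside, and on it an upright flat-topped pin of 9 diameter (rim bevelled by 1), rising 12 above the shoulder (171 above the bench). The peg does not give.
- slot_mid (a point): Point over the middle of the bracket's slot, at the height of the shoulder's top (159 above the bench). The peg stands on the slot's line (bracket y = 0), anywhere up to 12 in front of or behind this point along the bracket's x; its exact place is not reported: feel or look for it.
- spool: Loose grey solder spool standing on the bench, 60 mm diameter, 58 high; origin under its centre. To be left alone.
- driver: Loose screwdriver lying on the bench, about 200 mm long; origin at its middle. To be left alone.
- tray: Loose blue open tray on the bench, 100 x 140 x 30 mm; origin under its centre. To be left alone.

How it is judged:
By the outcome, as a careful person would: the job done as asked, in the order asked, and still so for the second after the job is handed in, with the robot touching nothing.
It also fails if it takes over 51 s, if anything falls off the work surface, if the arm or the gripper's body presses on something with over 40 N, if the wrist force passes 120 N, or if a joint passes its speed limit or range.

### The arm

A 7-joint arm with a two-finger parallel gripper is mounted at the origin on the work surface. World frame = base frame: x ahead of the robot, y to its left, z up, the work surface at z = 0. Lengths are in m, angles in rad, forces in N, time in s.
With the tool pointing down it reaches from about 0.4 to 0.85 m from the base axis. Payload 4.5 kg.
Tool frame: the origin (TCP) lies at the very end of the fingers, on their centre line; the grasp point (between the pads) lies 19 mm behind it; y points along the fingers, x is the direction in which the jaws open and shut, and the axes are right-handed (so a half turn about y gives the same grasp; the last joint's range is limited). The gripper opens to 88 mm and grips with 3 to 60 N. Pads are 18 mm wide; open, the fingers measure 123 mm over their backs; the gripper's body (75 mm by 187 mm) begins 45 mm behind the grasp point.
Start: joints at [-1.112, 0.689, -0.195, 1.565, 0.157, 0.902, -0.215], TCP at [0.258, 0.569, 0.239] pointing down, gripper open.
Joint ranges: [-3.01, 3.01], [-0.46, 2.08], [-1.47, 1.51], [0.13, 2.56], [-1, 4.14], [0.04, 2.09], [-2.66, 2.66]. Speed limits (rad/s): [2.57, 2.57, 3.14, 3.14, 3.14, 3.14, 3.14].

### API

Orientations are given as a unit quaternion [x, y, z, w].
In Python, from plant import r gives the robot as it stands.
- The arm moves only by the shell command python3 -m inch 'ROWS' [OPENING] [FORCE]. ROWS is JSON, a list of rows, each a list of 6 numbers: the shift along the tool's x, y, z in mm, then the turn, a rotation vector about the tool's x, y, z in rad. In form: [[x, y, z, ax, ay, az], ...]. A call has 1 to 12 rows; each row shifts and turns the commanded pose from where the row before left it, along the tool's axes as they then stand; what a row does not reach is not made up. A row lasts 1/12 s, in which the tool goes at most 41.7 mm and 7.16 degrees, less where a joint would pass 70% of its speed; a pose out of reach is approached as far as the arm can. A call is refused whole if a number of a shift passes 41.7 or a number of a turn 0.125, either way. A call with a gripper value outside its range is refused whole. OPENING is the finger opening in mm, from 0 to 88.1, set as the call begins (- or left out, the last holds). The fingers move at their own pace and stop on an object; FORCE is the grip in N (left out, the last holds). Time passes only in rows, so rows that do not move let the fingers close. It gives the time, the measured TCP pose, the force and the opening at its end, in the units of the state.
- r.get_state(): the state, without advancing time (a new reading comes with each control period).
- r.snapshot(name): name is "scene" or "top" or "wrist"; returns a dict with "img" (384x512x3 uint8, red, green, blue), "range_z" (384x512 float32, m along the optical axis (not along the pixel's ray), 0 where there is no reading), "mtx" (3x3 intrinsics, pixels), "k1" (the pictures are not rectified: a ray, as slopes to the right and down, at radius r is drawn at 1 + k1 r^2 times it, then the intrinsics apply), "camera_from_world" (4x4, takes a point from world to camera coordinates); the wrist camera has in their place "tool_from_camera" (4x4, takes a point from camera to tool coordinates, whose origin is the TCP and whose axes are the tool frame's). Camera axes: x right, y down, z forward; pixel columns grow to the right and rows downward; lengths in m; the calibration is good to about 2 mm. A picture is of the moment at which its call begins: read the wrist's pose just before it.
- r.finish_job(): hands the job in, once; it reports no verdict.
The state is a dict: "clock": time; "q": joint angles; "qd": joint speeds; "joint_torque": joint torques, N m; "tool_pos": TCP position; "eef_rot": TCP orientation; "contact_force": force on the tool from outside, world axes, zero at the start; "moment": the same for the moment, N m; "opening": opening from 0.0 (shut) to 1.0 (fully open).
Only numpy, scipy, OpenCV 4.12 (cv2) and the standard library are available. Lean on these libraries where they do the work, as an engineer would, in place of code of your own. Each camera call takes 0.05 s, during which the arm holds its last target.

## Working session

There is one attempt and no reset: what is moved stays moved. The work goes in short steps, Python scripts to look and compute and a shell command to move; the robot and the scene stay as the last step left them, time stands still between calls to the robot, and variables do not carry over. Pictures are saved under pics/ and viewed, and the job is handed in when it is done.

```bash
ls -la; mkdir -p pics; python3 - <<'E'
from plant import r
import cv2,numpy as np
s=r.get_state()
print({k:np.round(v,4).tolist() for k,v in s.items()})
for n in("scene","top"):
    d=r.snapshot(n); cv2.imwrite(f"pics/{n}0.png",cv2.cvtColor(d["img"],cv2.COLOR_RGB2BGR))
    np.savez(f"{n}0.npz",**d)
    print(n,d["mtx"],d["k1"],np.round(d["camera_from_world"],4))
E
```

```text
total 12
drwxr-xr-x  3 agent agent 4096 Dec  7 14:04 .
drwxr-xr-x 23 root  root  4096 Dec  7 14:04 ..
drwxr-xr-x  2 agent agent 4096 Dec  7 14:04 pics
{'clock': 0.0, 'q': [-1.1122, 0.69, -0.1945, 1.5663, 0.1573, 0.9025, -0.2151], 'qd': [0.0002, 0.0001, 0.002, -0.0015, 0.0006, -0.0015, -0.0011], 'joint_torque': [-0.0004, -52.7555, -1.2663, -15.3426, -0.0525, 0.0067, 0.0002], 'tool_pos': [0.2574, 0.5688, 0.2379], 'eef_rot': [0.5945, 0.3829, -0.3839, -0.5937], 'contact_force': [-0.3288, -0.6903, -0.4217], 'moment': [-0.0138, 0.0441, -0.0492], 'opening': 1.002}
scene [[365.91483261   0.         257.77620106]
 [  0.         365.91483261 190.20103481]
 [  0.           0.           1.        ]] -0.025704080941320318 [[-0.42    0.9075  0.0062  0.17  ]
 [ 0.7422  0.3474 -0.573  -0.3194]
 [-0.5222 -0.2361 -0.8195  1.3087]
 [ 0.      0.      0.      1.    ]]
top [[350.39958641   0.         256.12757762]
 [  0.         350.39958641 191.95118691]
 [  0.           0.           1.        ]] 0.010765378464826126 [[-2.200e-03 -9.998e-01  1.780e-02  2.670e-02]
 [-9.950e-01  4.000e-04 -1.003e-01  5.071e-01]
 [ 1.003e-01 -1.800e-02 -9.948e-01  9.506e-01]
 [ 0.000e+00  0.000e+00  0.000e+00  1.000e+00]]
```

View pics/scene0.png

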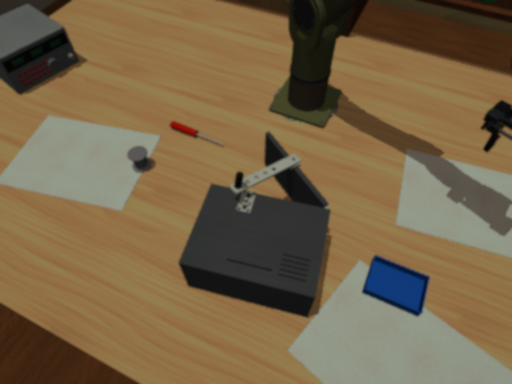

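View pics/top0.png

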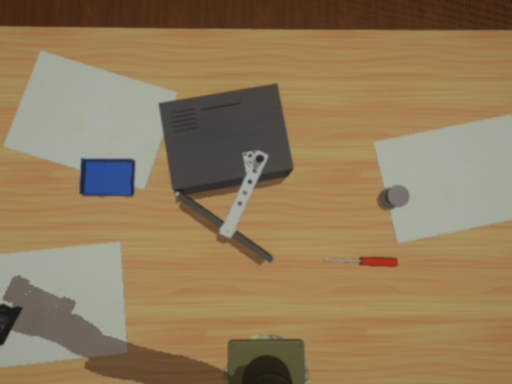

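The scene view shows the cabinet around (255,245) with the bar running from the door at (290,190) to the knob at (238,183). In the top view the cabinet is around (228,138), the bar runs from (228,232) to the knob at (260,158), and the tray, spool and driver are all clear of it. Next I'll zoom in.

```bash
python3 - <<'E'
import cv2,numpy as np
a=cv2.imread("pics/top0.png")[70:275,150:305]; b=cv2.imread("pics/scene0.png")[120:320,170:340]
a=cv2.convertScaleAbs(a,alpha=1.8,beta=15);b=cv2.convertScaleAbs(b,alpha=1.8,beta=15)
cv2.imwrite("pics/topz.png",cv2.resize(a,None,fx=2.9,fy=2.9,interpolation=cv2.INTER_CUBIC))
cv2.imwrite("pics/scenez.png",cv2.resize(b,None,fx=3,fy=3,interpolation=cv2.INTER_CUBIC))
E
```

```text
(no output)
```

View pics/topz.png

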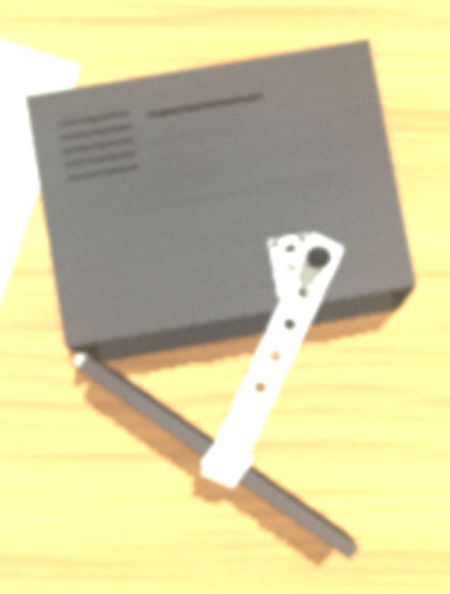

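View pics/scenez.png

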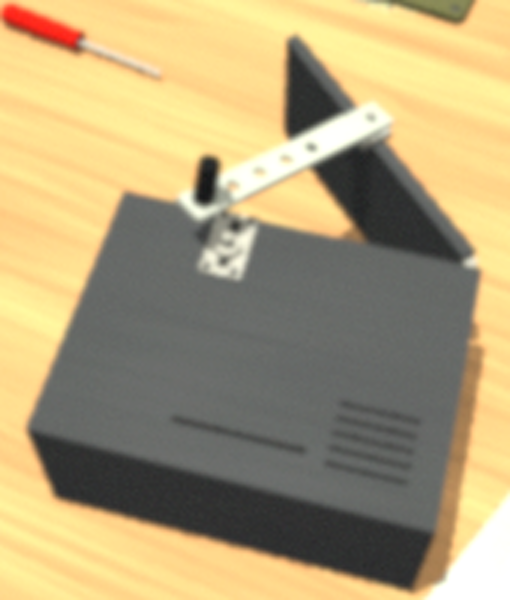

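```bash
cat > h.py <<'E'
import numpy as np,cv2
from scipy.spatial.transform import Rotation as R
def load(n): return dict(np.load(n))
def ray(d,uv,T=None):
    K=d["mtx"];k=np.array([float(d["k1"]),0,0,0])
    p=cv2.undistortPoints(np.array(uv,float).reshape(-1,1,2),K,k).reshape(-1,2)
    v=np.c_[p,np.ones(len(p))]
    W=np.linalg.inv(d["camera_from_world"]) if T is None else T
    return W[:3,3],v@W[:3,:3].T
def plane(d,uv,z,T=None):
    o,v=ray(d,uv,T); return o+v*((z-o[2])/v[:,2])[:,None]
def proj(d,P,T=None):
    C=d["camera_from_world"] if T is None else np.linalg.inv(T)
    p,_=cv2.projectPoints(np.array(P,float).reshape(-1,1,3),cv2.Rodrigues(C[:3,:3])[0],C[:3,3],d["mtx"],np.array([float(d["k1"]),0,0,0]))
    return p.reshape(-1,2)
def tri(L):
    A=np.zeros((3,3));b=np.zeros(3)
    for o,v in L:
        v=v.ravel()/np.linalg.norm(v);M=np.eye(3)-np.outer(v,v);A+=M;b+=M@o
    return np.linalg.solve(A,b)
def toolT(s):
    T=np.eye(4);T[:3,:3]=R.from_quat(s["eef_rot"]).as_matrix();T[:3,3]=s["tool_pos"];return T
E
python3 - <<'E'
from h import *
t=load("top0.npz");s=load("scene0.npz")
ut=np.array([[28,97],[369,41],[412,287],[68,350]])/2.9+[150,70]
us=np.array([[435,525],[30,428],[123,193],[480,268]])/3+[170,120]
Q=np.array([[.22,.15],[.22,-.15],[0,-.15],[0,.15]])
Pt=plane(t,ut,.15)[:,:2];Ps=plane(s,us,.15)[:,:2]
def fit(Q,P):
    a=Q-Q.mean(0);b=P-P.mean(0)
    th=np.arctan2((a[:,0]*b[:,1]-a[:,1]*b[:,0]).sum(),(a*b).sum())
    M=np.array([[np.cos(th),-np.sin(th)],[np.sin(th),np.cos(th)]]);o=P.mean(0)-M@Q.mean(0)
    return th,o,P-(Q@M.T+o)
for P in(Pt,Ps):
    th,o,e=fit(Q,P);print(th,o,np.round(e*1000,1).tolist())
# knob top via two views, bar 
kt=np.array([[318,257]])/2.9+[150,70]; ks=np.array([[208,160]])/3+[170,120]
print("knobtop",tri([ray(t,kt),ray(s,ks)]))
th,o,e=fit(np.r_[Q,Q],np.r_[Pt,Ps]);c,sn=np.cos(th),np.sin(th);M=np.array([[c,-sn],[sn,c]])
print("avg",th,o)
for n,p in dict(hinge=[-.012,.14],slot=[.03,-.05]).items(): print(n,M@p+o)
# bar holes in top
print("pivotregion", plane(t,np.array([[228,467]])/2.9+[150,70],.165))
E
```

```text
0.17463939972028916 [0.52402081 0.0832769 ] [[0.1, -2.7], [-0.8, 1.0], [1.0, 4.6], [-0.3, -2.9]]
0.18795312926585314 [0.5244723 0.0851774] [[-2.3, -3.5], [-2.3, 1.9], [2.1, 2.1], [2.5, -0.5]]
knobtop [0.55763614 0.02296661 0.24430841]
avg 0.18128701043301895 [0.52424398 0.08422771]
hinge [0.48719924 0.21976991]
slot [0.56276713 0.04045596]
pivotregion [[0.40060258 0.09350793 0.165     ]]
```

```bash
cat >> h.py <<'E'
th0=.1813;O0=np.array([.52424,.08423])
def c2w(p,th=th0,o=O0):
    c,s=np.cos(th),np.sin(th);return np.array([[c,-s],[s,c]])@np.array(p)+o
def target(s,hole=.126,th=th0,o=O0):
    from scipy.optimize import brentq
    peg=np.array([.03+s,-.05])
    P=lambda f:np.array([-.012-.15*np.sin(f),.14-.15*np.cos(f)])
    f=brentq(lambda f:np.linalg.norm(P(f)-peg)-hole,.1,1.2)
    u=(peg-P(f))/hole
    k=P(f)+.185*u
    return f,c2w(P(f),th,o),c2w(peg,th,o),np.arctan2(u[1],u[0])+th,c2w(k,th,o)
E
python3 - <<'E'
from h import *
from plant import r
for s in(-.012,0,.012): print(s,[np.round(a,4).tolist() for a in target(s)])
st=r.get_state();T=toolT(st);print(np.round(T,3))
d=r.snapshot("wrist");np.savez("wrist0.npz",**d);print(d["mtx"],d["k1"],np.round(d["tool_from_camera"],4))
cv2.imwrite("pics/w0.png",d["img"][:,:,::-1])
yaw=np.deg2rad(-24.2)
for sg in(1,-1):
  x=sg*np.array([-np.sin(yaw),np.cos(yaw),0]);y=np.array([0,0,-1.]);z=np.cross(x,y)
  D=np.c_[x,y,z];print(sg,"z",z,R.from_matrix(T[:3,:3].T@D).as_rotvec())
E
```

```text
-0.012 [0.5571, [0.4321, 0.0802], [0.551, 0.0383], -0.3394, [0.6066, 0.0187]]
0 [0.4867, [0.4421, 0.0767], [0.5628, 0.0405], -0.2919, [0.6193, 0.0235]]
0.012 [0.4147, [0.4525, 0.0738], [0.5746, 0.0426], -0.2504, [0.6317, 0.028]]
[[ 0.412 -0.001 -0.911  0.257]
 [ 0.911 -0.002  0.412  0.569]
 [-0.002 -1.    -0.     0.238]
 [ 0.     0.     0.     1.   ]]
[[266.86662034   0.         258.02894264]
 [  0.         266.86662034 196.33831148]
 [  0.           0.           1.        ]] -0.017066498078024406 [[ 1.000e+00  1.400e-03 -6.000e-04  1.000e-04]
 [ 1.000e-03 -2.825e-01  9.593e-01 -1.448e-01]
 [ 1.200e-03 -9.593e-01 -2.825e-01  7.170e-02]
 [ 0.000e+00  0.000e+00  0.000e+00  1.000e+00]]
1 z [-0.91212012  0.40992303  0.        ] [ 9.66958966e-05 -2.28312148e-03 -1.62565387e-03]
-1 z [ 0.91212012 -0.40992303  0.        ] [2.55171617e-03 3.13930849e+00 1.51779224e-04]
```

View pics/w0.png

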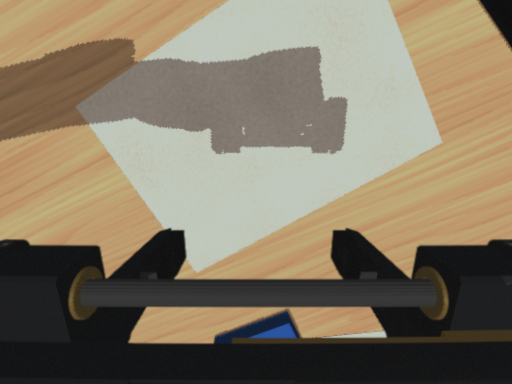

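The wrist view shows the open fingers near (160,245) and (350,245) with only paper and bench beneath. The jaws are already square to the bar, so I can move across without turning the tool.

```bash
python3 -m inch '[[-10,-12,-14,0,0,0],[-20,-12,-27,0,0,0],[-20,-12,-27,0,0,0],[-20,-12,-27,0,0,0],[-20,-6,-27,0,0,0],[-20,0,-27,0,0,0],[-20,0,-27,0,0,0],[-20,0,-27,0,0,0],[-20,0,-27,0,0,0],[-20,0,-27,0,0,0],[-20,0,-27,0,0,0],[-20,0,-27,0,0,0]]' 88 10
python3 -m inch '[[-22,0,-28,0,0,0],[-22,0,-28,0,0,0],[-22,0,-28,0,0,0],[-22,0,-28,0,0,0],[-22,0,-28,0,0,0],[-16,0,-20,0,0,0],[-10,0,-14,0,0,0],[0,0,0,0,0,0],[0,0,0,0,0,0]]'
python3 - <<'E'
from h import *
from plant import r
st=r.get_state();print(np.round(toolT(st),4),st["contact_force"],st["clock"],np.round(st["q"],2))
d=r.snapshot("wrist");np.savez("wrist1.npz",**d,T=toolT(st))
cv2.imwrite("pics/w1.png",d["img"][:,:,::-1])
E
```

```text
clock: 1.15
tool_pos: [0.4466, 0.2301, 0.2926]
eef_rot: [-0.594, -0.383, 0.383, 0.594]
contact_force: [0.1, 1.3, 0.0]
opening: 0.998
clock: 1.9
tool_pos: [0.5485, 0.0356, 0.2923]
eef_rot: [-0.594, -0.383, 0.383, 0.595]
contact_force: [0.3, 0.4, 0.3]
opening: 0.996
[[ 4.140e-01 -9.000e-04 -9.103e-01  5.485e-01]
 [ 9.103e-01  3.000e-04  4.140e-01  3.560e-02]
 [-1.000e-04 -1.000e+00  9.000e-04  2.923e-01]
 [ 0.000e+00  0.000e+00  0.000e+00  1.000e+00]] [0.27199931 0.36890847 0.34225428] 1.9 [-0.01  0.53 -0.22  1.72  0.14  0.91  0.86]
```

View pics/w1.png

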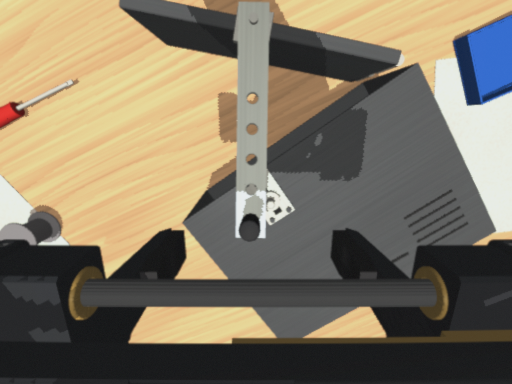

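The wrist view shows the bar upright in the picture. Its holes are at (252,98), (251,128), (251,159) and (250,189), the knob top is near (249,220), and the bracket is half hidden at (280,205).

```bash
python3 - <<'E'
from h import *
w=load("wrist1.npz");im=w["img"][:,:,::-1]
c=cv2.resize(im[140:250,200:310],None,fx=5,fy=5,interpolation=cv2.INTER_CUBIC);cv2.imwrite("pics/w1z.png",cv2.convertScaleAbs(c,alpha=1.3))
T=w["T"]@w["tool_from_camera"]
# slot line projected
for s in(-.012,0,.012):
    f,P,peg,y,k=target(s); print(s,proj(w,[[*peg,.159],[*peg,.171]],T).round(1).tolist())
print("knob",proj(w,[[.5577,.023,.2443]],T))
# holes z from depth-free: each hole ray intersect with bar line plane? check against pivot
o,v=ray(w,[[252,98],[251,128],[251,159],[250,189],[252,21]],T); print(np.round(o,4))
h=w["range_z"]; print([h[int(a),int(b)] for b,a in [(262,98),(262,128),(262,159),(262,189),(248,215),(262,70)]])
E
```

```text
-0.012 [[261.4, 188.4], [261.5, 191.3]]
0 [[267.6, 197.2], [268.0, 200.4]]
0.012 [[273.8, 205.8], [274.4, 209.3]]
knob [[248.29488535 231.28151104]]
[0.4834 0.0653 0.4372]
[np.float32(0.24411736), np.float32(0.24615262), np.float32(0.24857312), np.float32(0.25036028), np.float32(0.23828146), np.float32(0.24252625)]
```

View pics/w1z.png

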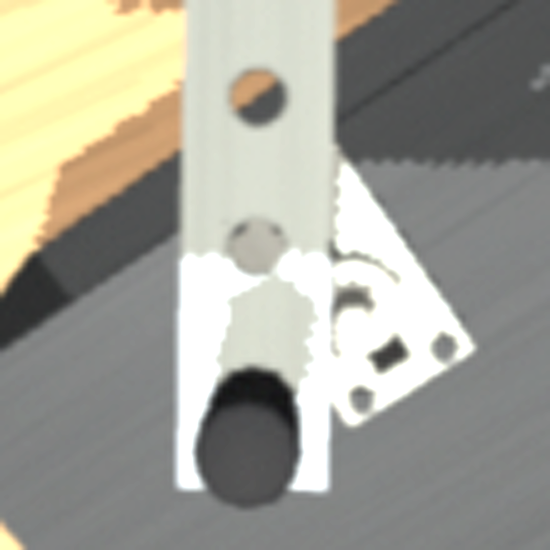

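```bash
python3 - <<'E'
from h import *
w=load("wrist1.npz");T=w["T"]@w["tool_from_camera"];h=w["range_z"]
def pt(u,v):
    o,r=ray(w,[[u,v]],T); return o+r[0]*np.median(h[v-1:v+2,u-1:u+2])
for u,v in[(249,231),(249,229),(249,234),(242,60),(242,98),(242,128),(242,159),(260,159),(242,189),(242,205),(258,205),(285,200),(300,180)]: print(u,v,pt(u,v).round(4))
a,b=pt(242,60),pt(242,200);print("tilt",np.arctan2(b[2]-a[2],np.hypot(*(b-a)[:2])),"yaw",np.arctan2(*(b-a)[[1,0]]))
E
```

```text
249 231 [0.5584 0.0232 0.2424]
249 229 [0.5569 0.0239 0.2424]
249 234 [0.5605 0.0223 0.2431]
242 60 [0.4308 0.0728 0.1706]
242 98 [0.461  0.059  0.1772]
242 128 [0.4851 0.048  0.1835]
242 159 [0.5104 0.0363 0.1889]
260 159 [0.5174 0.0516 0.1888]
242 189 [0.5353 0.0249 0.1947]
242 205 [0.5486 0.0189 0.1985]
258 205 [0.5549 0.0326 0.1981]
285 200 [0.5759 0.0562 0.1517]
300 180 [0.5623 0.0802 0.1488]
tilt 0.20964777103235213 yaw -0.42950704974601434
```

```bash
python3 -m inch '[[-4,5,-9,0,0,0],[-3.5,10,-8.5,0,0,0],[0,15,0,0,0,0],[0,15,0,0,0,0],[0,15,0,0,0,0],[0,12,0,0,0,0],[0,8,0,0,0,0],[0,3.5,0,0,0,0],[0,0,0,0,0,0],[0,0,0,0,0,0]]' 50
python3 - <<'E'
from h import *
from plant import r
st=r.get_state();print(np.round(toolT(st),4),st["contact_force"],st["opening"])
d=r.snapshot("wrist");np.savez("wrist2.npz",**d,T=toolT(st))
cv2.imwrite("pics/w2.png",d["img"][:,:,::-1])
E
```

```text
clock: 2.78
tool_pos: [0.5618, 0.0222, 0.2093]
eef_rot: [0.594, 0.384, -0.383, -0.594]
contact_force: [-0.3, 0.2, 0.4]
opening: 0.568
[[ 4.118e-01  4.000e-04 -9.113e-01  5.618e-01]
 [ 9.113e-01  1.000e-04  4.118e-01  2.220e-02]
 [ 3.000e-04 -1.000e+00 -3.000e-04  2.093e-01]
 [ 0.000e+00  0.000e+00  0.000e+00  1.000e+00]] [-0.25516056  0.17227328  0.44957546] 0.5678683785610674
```

View pics/w2.png

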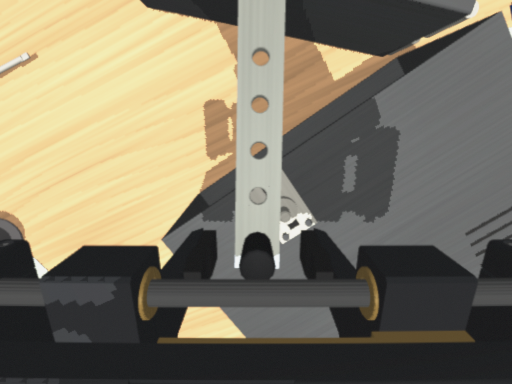

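The fingers straddle the knob, centred at (258,258), and the bracket shows at (295,220) to the right of the bar. I'll grip, then swing the bar left about its pivot to uncover the peg.

```bash
python3 -m inch '[[0,0,0,0,0,0],[0,0,0,0,0,0],[0,0,0,0,0,0],[0,0,0,0,0,0],[0,0,0,0,0,0],[0,0,0,0,0,0]]' 5 15
python3 -m inch '[[-3,0,0,0,0,0],[-5,0,0,0,0,0],[-5,0,0.5,0,0,0],[-5,0,0.7,0,0,0],[-5,0,0.8,0,0,0],[-3,0,0.5,0,0,0],[0,0,0,0,0,0],[0,0,0,0,0,0]]'
python3 - <<'E'
from h import *
from plant import r
st=r.get_state();print(np.round(toolT(st),4),st["contact_force"],st["opening"])
d=r.snapshot("wrist");np.savez("wrist3.npz",**d,T=toolT(st))
im=d["img"][:,:,::-1];cv2.imwrite("pics/w3.png",im)
c=cv2.resize(im[130:250,220:370],None,fx=5,fy=5,interpolation=cv2.INTER_CUBIC);cv2.imwrite("pics/w3z.png",cv2.convertScaleAbs(c,alpha=1.2))
E
```

```text
clock: 3.33
tool_pos: [0.5616, 0.022, 0.2093]
eef_rot: [0.594, 0.383, -0.383, -0.594]
contact_force: [0.6, -1.3, -0.2]
opening: 0.199
clock: 4.0
tool_pos: [0.5486, -0.0011, 0.2093]
eef_rot: [0.594, 0.383, -0.383, -0.594]
contact_force: [1.8, -0.9, 1.1]
opening: 0.197
[[ 4.126e-01  3.000e-04 -9.109e-01  5.486e-01]
 [ 9.109e-01 -3.000e-04  4.126e-01 -1.100e-03]
 [-1.000e-04 -1.000e+00 -4.000e-04  2.093e-01]
 [ 0.000e+00  0.000e+00  0.000e+00  1.000e+00]] [ 1.75642427 -0.90191045  1.13895639] 0.19725066418122048
```

View pics/w3.png

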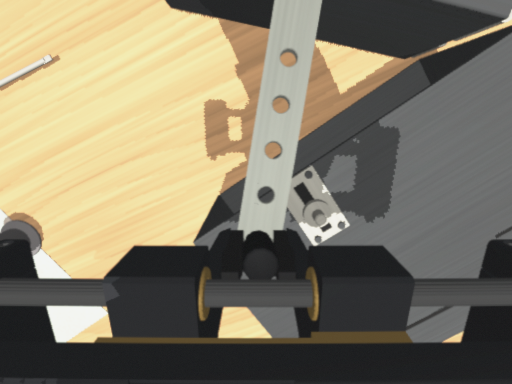

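View pics/w3z.png

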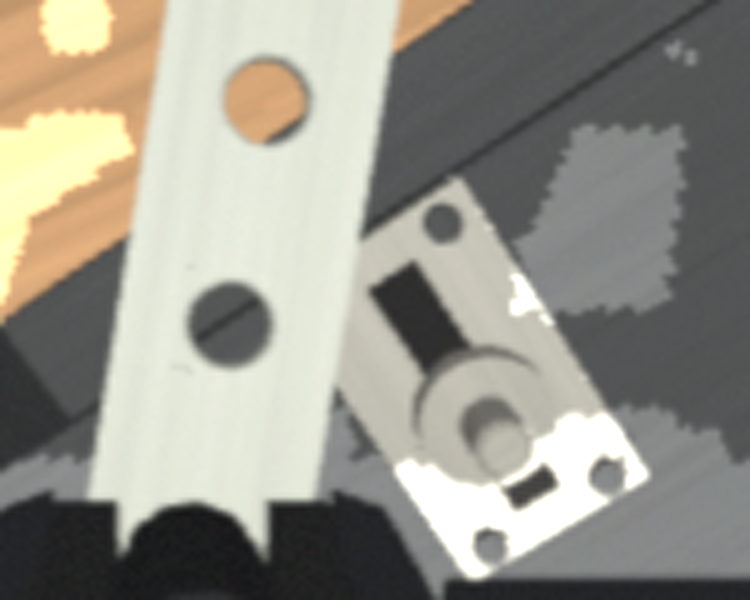

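The peg is now in full view. The pin's top is at about (321,219.6), and the bracket corners are near (311.4,165.4), (350,225.4) and (315.6,246).

```bash
python3 - <<'E'
from h import *
w=load("wrist3.npz");T=w["T"]@w["tool_from_camera"];h=w["range_z"]
z=lambda p:np.array(p)/5+[220,130]-.0
peg=plane(w,[z([505,448])],.171,T)[0];print("pin",peg.round(4))
c=plane(w,z([[457,177],[650,477],[478,580]]),.153,T);print(c.round(4))
u=(c[1]-c[0])[:2];print("len",np.linalg.norm(u),np.linalg.norm((c[2]-c[1])[:2]),"th",np.arctan2(u[1],u[0]))
mid=(c[0]+c[2])[:2]/2;print("mid",mid)
t=np.arctan2(u[1],u[0]);d=peg[:2]-mid;print("s,off",d@[np.cos(t),np.sin(t)],d@[-np.sin(t),np.cos(t)])
print("cab estimate", [a.round(4) for a in target(0)[2:3]])
# depth check of pin top
print("pin depth", [ (ray(w,[[321,220]],T)[0]+ray(w,[[321,220]],T)[1][0]*h[220,321]).round(4)])
# holes positions in world using tilted bar plane (top at pivot 164, tilt .21)
holes=z([[267,100],[231,324]])
o,v=ray(w,holes,T)
yaw=None
for i,x in enumerate((.126,.154)):
    zt=.159+x*np.sin(.21)+.005*np.cos(.21); print(x,plane(w,[holes[i]],zt,T)[0].round(4), zt)
g=toolT({"eef_rot":R.from_matrix(w["T"][:3,:3]).as_quat(),"tool_pos":w["T"][:3,3]})
# pivot estimate by circle: grip point
E
```

```text
pin [0.5677 0.041  0.171 ]
[[0.5315 0.0511 0.153 ]
 [0.5904 0.062  0.153 ]
 [0.5962 0.0299 0.153 ]]
len 0.05990027768246395 0.03261442725793067 th 0.1841759104279579
mid [0.56387175 0.04050073]
s,off 0.0038200864473264726 -0.00016132122626203384
cab estimate [array([0.5628, 0.0405])]
pin depth [array([0.5682, 0.041 , 0.1705])]
0.126 [0.5043 0.0292 0.1902] 0.19015610195422927
0.154 [0.5268 0.0143 0.196 ] 0.1959929791499201
```

```bash
cat >> h.py <<'E'
TH=.184;PEG=np.array([.5677,.0410])
OC=(np.array([.5639,.0405])-c2w([.03,-.05],TH,[0,0]))
def grip(a,s=.0038,th=TH,o=OC):
    f,P,peg,y,k=target(s,th=th,o=o)
    d=PEG-peg; P=P+d  # pin exact
    u=np.array([np.cos(y),np.sin(y)])
    r=.185*np.cos(a)-.031*np.sin(a)
    return np.r_[P+r*u,.159+.185*np.sin(a)+.031*np.cos(a)-.019],f,P,y
E
python3 - <<'E'
from h import *
from plant import r
st=r.get_state();T=toolT(st)
print(OC)
for a in(.213,.18,.15,.12,.095,.05,0):
    g,f,P,y=grip(a);print(a,g.round(4),"f",round(f,3),P.round(4),"yaw",round(y,3),"tool d mm",(T[:3,:3].T@(g-T[:3,3])*1000).round(1))
g,f,P,y=grip(.213)
x=np.array([-np.sin(y),np.cos(y),0]);D=np.c_[x,[0,0,-1],np.cross(x,[0,0,-1])]
print("rot",R.from_matrix(T[:3,:3].T@D).as_rotvec())
E
```

```text
[0.52525823 0.08416708]
0.213 [0.6141 0.0279 0.2094] f 0.464 [0.4464 0.0753] yaw -0.275 tool d mm [ 53.2  -0.1 -47.8]
0.18 [0.6163 0.0273 0.2036] f 0.464 [0.4464 0.0753] yaw -0.275 tool d mm [ 53.5   5.7 -50. ]
0.15 [0.618  0.0268 0.1983] f 0.464 [0.4464 0.0753] yaw -0.275 tool d mm [ 53.8  11.  -51.8]
0.12 [0.6196 0.0263 0.1929] f 0.464 [0.4464 0.0753] yaw -0.275 tool d mm [ 54.   16.4 -53.4]
0.095 [0.6208 0.026  0.1884] f 0.464 [0.4464 0.0753] yaw -0.275 tool d mm [ 54.2  20.9 -54.7]
0.05 [0.6228 0.0254 0.1802] f 0.464 [0.4464 0.0753] yaw -0.275 tool d mm [ 54.5  29.1 -56.6]
0 [0.6245 0.025  0.171 ] f 0.464 [0.4464 0.0753] yaw -0.275 tool d mm [ 54.8  38.3 -58.4]
rot [ 4.94709299e-04 -1.49566182e-01 -1.26581179e-05]
```

```bash
python3 -m inch '[[3,0,-1,0,0,0],[5,0,-3,0,0,0],[5,0,-4,0,0,0],[5,0,-4,0,0,0],[5,0,-4,0,0,0],[5,0,-5,0,0,0],[5,0,-5,0,0,0],[5,0,-5,0,0,0],[5,0,-5,0,0,0],[5,0,-5,0,0,0],[4,0,-5,0,0,0],[1,0,-2,0,0,0]]'
python3 -m inch '[[0,0,0,0,-0.03,0],[0,0,0,0,-0.04,0],[0,0,0,0,-0.04,0],[0,0,0,0,-0.04,0],[0,0,0,0,0,0],[0,0,0,0,0,0]]'
python3 - <<'E'
from h import *
from plant import r
st=r.get_state();print(np.round(toolT(st),4),st["contact_force"],st["opening"])
d=r.snapshot("wrist");np.savez("wrist4.npz",**d,T=toolT(st))
im=d["img"][:,:,::-1];cv2.imwrite("pics/w4.png",im)
c=cv2.resize(im[110:230,200:350],None,fx=5,fy=5,interpolation=cv2.INTER_CUBIC);cv2.imwrite("pics/w4z.png",cv2.convertScaleAbs(c,alpha=1.2))
w=load("wrist4.npz");T=w["T"]@w["tool_from_camera"]
print("pin proj",proj(w,[[*PEG,.171]],T))
E
```

```text
clock: 5.05
tool_pos: [0.6155, 0.0285, 0.2093]
eef_rot: [0.594, 0.384, -0.383, -0.594]
contact_force: [-0.8, -0.9, -0.8]
opening: 0.199
clock: 5.55
tool_pos: [0.6151, 0.0279, 0.2097]
eef_rot: [0.564, 0.427, -0.426, -0.564]
contact_force: [2.1, 1.3, -0.4]
opening: 0.198
[[ 2.727e-01  2.500e-03 -9.621e-01  6.151e-01]
 [ 9.621e-01  9.000e-04  2.727e-01  2.790e-02]
 [ 1.500e-03 -1.000e+00 -2.200e-03  2.097e-01]
 [ 0.000e+00  0.000e+00  0.000e+00  1.000e+00]] [ 2.10629326  1.34892168 -0.40070348] 0.19768810752983604
pin proj [[257.72542857 152.05942382]]
```

View pics/w4.png

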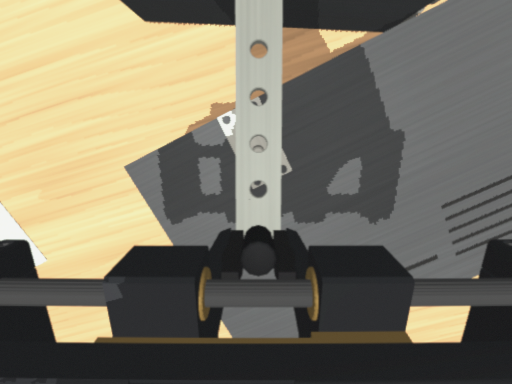

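View pics/w4z.png

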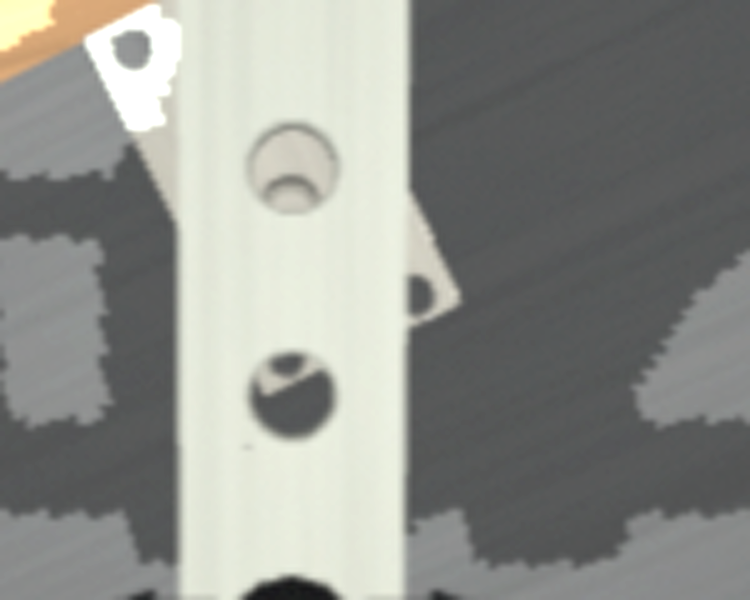

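Hole 3 is at about (258.6,143.4). The pin's top rim shows through it, centred sideways at about x=258.2 and sitting towards the knob end, as expected while the bar is tilted. I'll lower the knob along its arc to just above the pin.

```bash
python3 -m inch '[[0,1,-0.4,0,0,0],[0,1.5,-0.6,0,0,0],[0,1.5,-0.5,0,0,0],[0,1.5,-0.5,0,0,0],[0,1.5,-0.5,0,0,0],[0,1.5,-0.5,0,0,0],[0,1.5,-0.5,0,0,0],[0,1.5,-0.5,0,0,0],[0,1.5,-0.5,0,0,0],[0,1.5,-0.5,0,0,0],[0,0,0,0,0,0],[0,0,0,0,0,0]]'
python3 - <<'E'
from h import *
from plant import r
st=r.get_state();print(np.round(toolT(st),4),st["contact_force"],st["opening"])
d=r.snapshot("wrist");np.savez("wrist5.npz",**d,T=toolT(st))
im=d["img"][:,:,::-1];cv2.imwrite("pics/w5.png",im)
c=cv2.resize(im[100:220,200:350],None,fx=5,fy=5,interpolation=cv2.INTER_CUBIC);cv2.imwrite("pics/w5z.png",cv2.convertScaleAbs(c,alpha=1.2))
w=load("wrist5.npz");T=w["T"]@w["tool_from_camera"]
print("pin proj",proj(w,[[*PEG,.171]],T))
h=w["range_z"]
def pt(u,v):
    o,rr=ray(w,[[u,v]],T); return o+rr[0]*np.median(h[v-1:v+2,u-1:u+2])
a,b=pt(245,20),pt(245,205);print(a,b,"tilt",np.arctan2(b[2]-a[2],np.hypot(*(b-a)[:2])),"yaw",np.arctan2(*(b-a)[[1,0]]))
E
```

```text
clock: 6.6
tool_pos: [0.6184, 0.0265, 0.1944]
eef_rot: [-0.564, -0.426, 0.427, 0.564]
contact_force: [-0.3, -0.8, 1.3]
opening: 0.199
[[ 2.712e-01 -1.200e-03 -9.625e-01  6.184e-01]
 [ 9.625e-01 -2.000e-04  2.712e-01  2.650e-02]
 [-5.000e-04 -1.000e+00  1.100e-03  1.944e-01]
 [ 0.000e+00  0.000e+00  0.000e+00  1.000e+00]] [-0.2746271  -0.81216467  1.28465304] 0.19896765177901363
pin proj [[258.70671523 149.43738496]]
[0.49692687 0.05290095 0.17071988] [0.59656305 0.0241906  0.18386674] tilt 0.12611691026751448 yaw -0.28055186978266466
```

View pics/w5z.png

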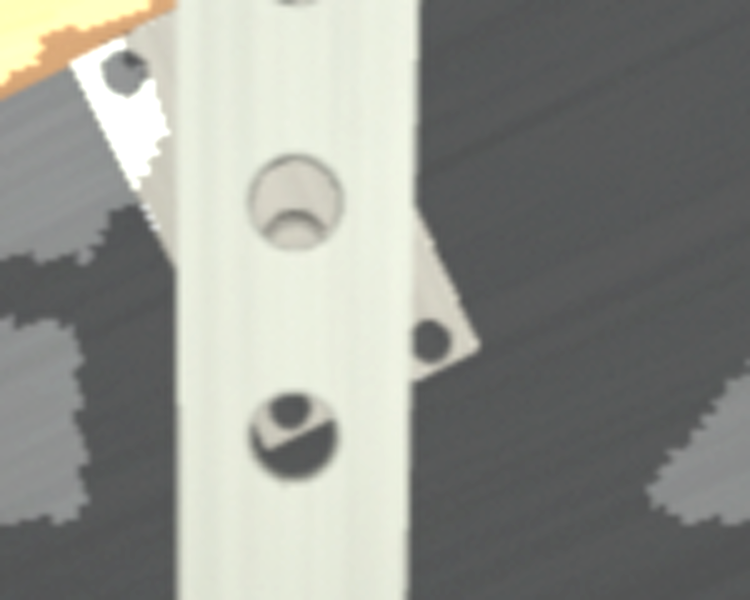

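```bash
python3 - <<'E'
from h import *
w=load("wrist5.npz");T=w["T"]@w["tool_from_camera"]
a=.128
for uv,x in (([259.2,140.4],.126),([258.7,187.2],.154)):
    zt=.159+x*np.sin(a)+.005*np.cos(a);p=plane(w,[uv],zt,T)[0]
    print(x,p.round(4))
    u=np.array([.9625,-.2712]); 
    P=p[:2]-u*(x*np.cos(a)-.005*np.sin(a)); print("pivot",P.round(4))
pin=plane(w,[[259.0,149.4]],.171,T)[0];print("pin",pin)
print("from grip pivot",w["T"][:2,3]-u*(.185*np.cos(a)-.031*np.sin(a)))
d=pin[:2]-P;print("pin-pivot along,across",d@u,d@[-u[1],u[0]])
E
```

```text
0.126 [0.5617 0.043  0.18  ]
pivot [0.4421 0.0767]
0.154 [0.588  0.0353 0.1836]
pivot [0.4417 0.0765]
pin [0.56772717 0.04118285 0.171     ]
from grip pivot [0.44562343 0.07517522]
pin-pivot along,across 0.1309375705875455 0.00015821019249672127
```

The offset measured in the picture is about 5 mm along the bar. The knob sits about 3.5 mm further back in the pads than it did at the grip. I'll grip more firmly, move 4.8 mm outward, and look again.

```bash
python3 -m inch '[[0,0,0,0,0,0],[0,0,0,0,0,0],[0,0,-0.6,0,0,0],[0,0,-0.8,0,0,0],[0,0,-0.8,0,0,0],[0,0,-0.8,0,0,0],[0,0,-0.8,0,0,0],[0,0,-0.6,0,0,0],[0,0,-0.4,0,0,0],[0,0,0,0,0,0],[0,0,0,0,0,0]]' 5 30
cat > look.py <<'E'
from h import *
from plant import r
import sys
n=sys.argv[1]
st=r.get_state();print(np.round(st["tool_pos"],4),np.round(toolT(st)[:3,2],3),np.round(st["contact_force"],1),st["clock"])
d=r.snapshot("wrist");np.savez(f"wrist{n}.npz",**d,T=toolT(st))
im=d["img"][:,:,::-1];cv2.imwrite(f"pics/w{n}.png",im)
c=cv2.resize(im[100:220,200:350],None,fx=5,fy=5,interpolation=cv2.INTER_CUBIC);cv2.imwrite(f"pics/w{n}z.png",cv2.convertScaleAbs(c,alpha=1.2))
w=load(f"wrist{n}.npz");T=w["T"]@w["tool_from_camera"]
p=proj(w,[[*PEG,.171]],T)[0];print("pin proj zoom",(p-[200,100])*5)
E
python3 look.py 6
```

```text
clock: 7.57
tool_pos: [0.6236, 0.0253, 0.1947]
eef_rot: [0.564, 0.427, -0.427, -0.564]
contact_force: [-1.4, 0.0, 0.3]
opening: 0.193
[0.6236 0.0253 0.1947] [-0.962  0.271 -0.   ] [-1.4  0.   0.3] 7.5667
pin proj zoom [291.71816058 203.48227991]
```

View pics/w6z.png

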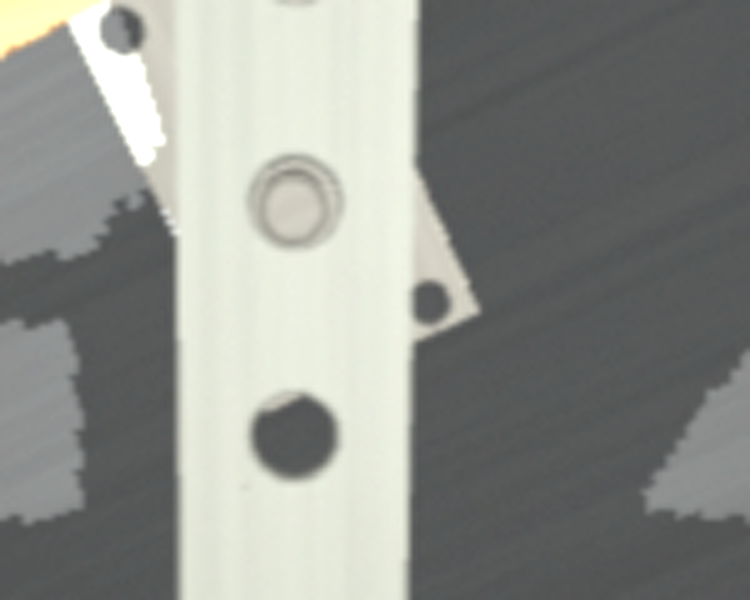

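```bash
python3 - <<'E'
from h import *
w=load("wrist6.npz");T=w["T"]@w["tool_from_camera"]
a=.128;u=np.array([.962,-.272]);n=np.array([.272,.962])
zz=lambda p:np.array(p)/5+[200,100]
for uv,x in (([296,202],.126),([295,437],.154)):
    zt=.159+x*np.sin(a)+.005*np.cos(a);p=plane(w,[zz(uv)],zt,T)[0]
    P=p[:2]-u*(x*np.cos(a)-.005*np.sin(a)); print("pivot",P.round(4))
    for q in([294,204],[291.7,203.5]):
        pin=plane(w,[zz(q)],.171,T)[0][:2];d=pin-P;print("pin",pin,"along,across",d@u,d@n)
E
```

```text
pivot [0.4474 0.0755]
pin [0.56783739 0.04125572] along,across 0.1252254795672251 -0.00021661019215942553
pin [0.56770147 0.04099725] along,across 0.1251650346387381 -0.000502227634399845
pivot [0.4472 0.0756]
pin [0.56783739 0.04125572] along,across 0.12541729512414712 -0.0001732008703790998
pin [0.56770147 0.04099725] along,across 0.12535685019566015 -0.0004588183126195193
```

The pin's rim now sits nearly concentric in hole 3, with the pin at (294,204) and the hole at (296,202) in the zoom. That leaves about 0.3 mm to correct across the bar. I'll go down gently, a few millimetres per call, watching the force.

```bash
python3 -m inch '[[-0.3,0.8,-0.2,0,0,0],[0,0.8,-0.2,0,0,0],[0,0.8,-0.2,0,0,0],[0,0.8,-0.2,0,0,0],[0,0.8,-0.2,0,0,0],[0,0,0,0,0,0]]'
python3 -m inch '[[0,0.5,-0.1,0,0,0],[0,0.5,-0.1,0,0,0],[0,0.5,-0.1,0,0,0],[0,0.5,-0.1,0,0,0],[0,0,0,0,0,0]]'
python3 look.py 7
```

```text
clock: 8.12
tool_pos: [0.6245, 0.0248, 0.1906]
eef_rot: [-0.564, -0.427, 0.427, 0.564]
contact_force: [-0.9, -0.1, 1.2]
opening: 0.195
clock: 8.53
tool_pos: [0.6249, 0.0246, 0.1887]
eef_rot: [0.564, 0.427, -0.427, -0.564]
contact_force: [-0.3, 1.1, 2.5]
opening: 0.19
[0.6249 0.0246 0.1887] [-0.962  0.271 -0.   ] [-0.3  1.1  2.5] 8.5333
pin proj zoom [294.11122995 195.10250346]
```

View pics/w7z.png

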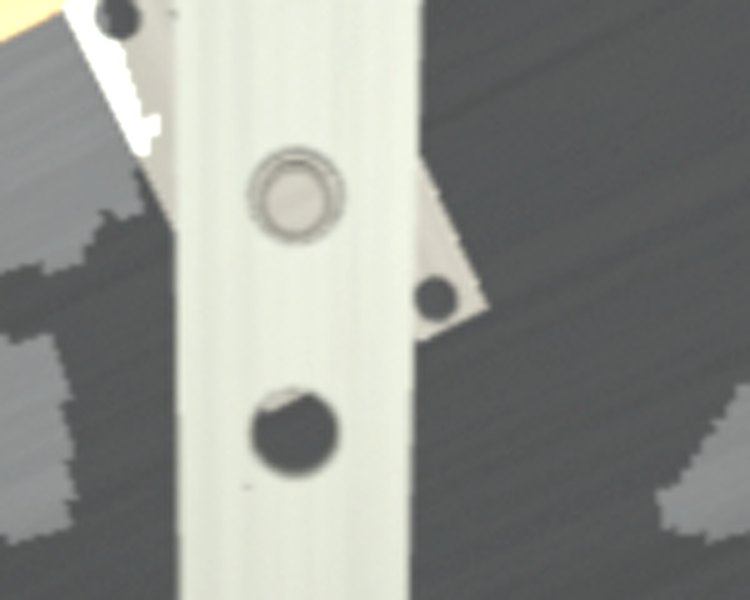

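The pin at (295,196) is concentric with hole 3 at (297,195) and the force is only 2.5 N. I'll carry on down.

```bash
python3 -m inch '[[0,0.6,-0.2,0,0,0],[0,0.6,-0.1,0,0,0],[0,0.6,-0.2,0,0,0],[0,0.6,-0.1,0,0,0],[0,0.6,-0.2,0,0,0],[0,0,0,0,0,0]]'
python3 -m inch '[[0,0.6,-0.1,0,0,0],[0,0.6,-0.2,0,0,0],[0,0.6,-0.1,0,0,0],[0,0.6,-0.2,0,0,0],[0,0.6,-0.1,0,0,0],[0,0,0,0,0,0]]'
python3 look.py 8
```

```text
clock: 9.08
tool_pos: [0.6255, 0.0244, 0.1856]
eef_rot: [-0.564, -0.427, 0.427, 0.564]
contact_force: [-0.5, 0.4, 1.8]
opening: 0.192
clock: 9.58
tool_pos: [0.6262, 0.0242, 0.1826]
eef_rot: [-0.564, -0.427, 0.427, 0.564]
contact_force: [-1.1, 0.3, 1.5]
opening: 0.197
[0.6262 0.0242 0.1826] [-0.962  0.271  0.   ] [-1.1  0.3  1.5] 9.5833
pin proj zoom [294.51048475 187.72414135]
```

View pics/w8z.png

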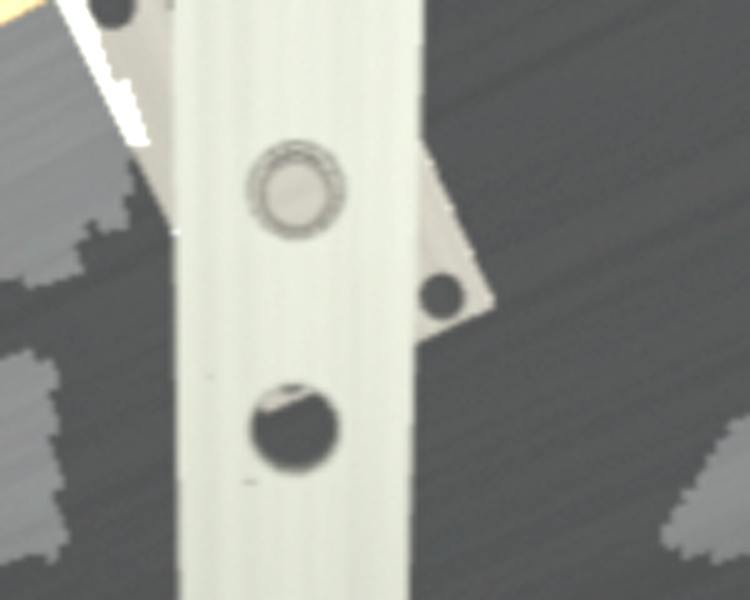

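The pin at (296,190) is inside the hole, about 4 mm deep, at 1.5 N. I'll keep pressing down in small steps.

```bash
python3 -m inch '[[0,0.6,-0.1,0,0,0],[0,0.6,-0.2,0,0,0],[0,0.6,-0.1,0,0,0],[0,0.6,-0.1,0,0,0],[0,0.6,-0.1,0,0,0],[0,0,0,0,0,0]]'
python3 -m inch '[[0,0.6,-0.1,0,0,0],[0,0.6,-0.1,0,0,0],[0,0.6,-0.1,0,0,0],[0,0.6,-0.1,0,0,0],[0,0.6,-0.1,0,0,0],[0,0,0,0,0,0]]'
python3 -m inch '[[0,0.6,-0.1,0,0,0],[0,0.6,-0.1,0,0,0],[0,0.6,-0.1,0,0,0],[0,0.6,-0.1,0,0,0],[0,0,0,0,0,0]]'
python3 look.py 9
```

```text
clock: 10.13
tool_pos: [0.6267, 0.024, 0.1795]
eef_rot: [-0.564, -0.427, 0.427, 0.564]
contact_force: [-1.4, 0.5, 1.0]
opening: 0.197
clock: 10.63
tool_pos: [0.6273, 0.0239, 0.1766]
eef_rot: [-0.564, -0.427, 0.427, 0.564]
contact_force: [-1.4, 0.7, 1.9]
opening: 0.193
clock: 11.05
tool_pos: [0.6277, 0.0238, 0.1742]
eef_rot: [-0.564, -0.427, 0.427, 0.564]
contact_force: [-1.7, 1.1, 0.9]
opening: 0.192
[0.6277 0.0238 0.1742] [-0.962  0.271  0.   ] [-1.7  1.1  0.9] 11.05
pin proj zoom [294.20643421 178.60460275]
```

View pics/w9z.png

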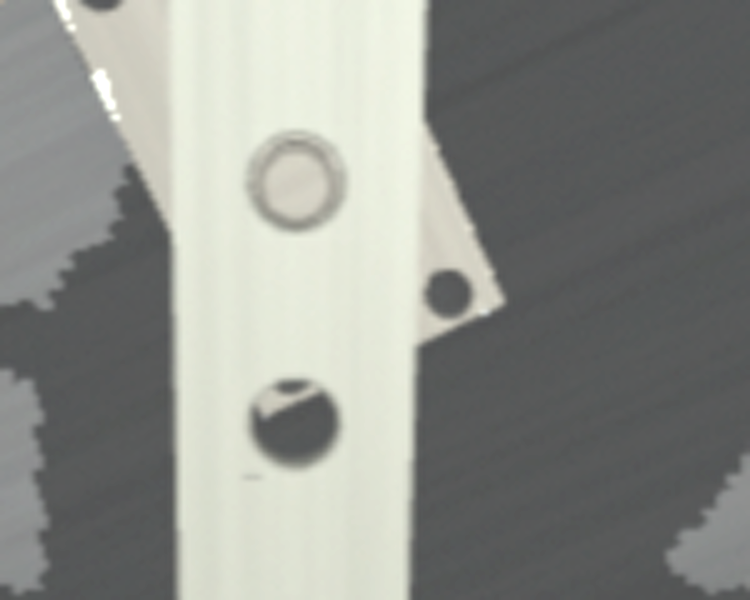

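```bash
python3 -m inch '[[0,0.5,0,0,0,0],[0,0.5,-0.1,0,0,0],[0,0.5,0,0,0,0],[0,0.5,0,0,0,0],[0,0,0,0,0,0]]'
python3 -m inch '[[0,0.4,0,0,0,0],[0,0.4,0,0,0,0],[0,0.4,0,0,0,0],[0,0,0,0,0,0]]'
python3 -m inch '[[0,0.3,0,0,0,0],[0,0.3,0,0,0,0],[0,0,0,0,0,0]]'
```

```text
clock: 11.52
tool_pos: [0.628, 0.0237, 0.1723]
eef_rot: [0.564, 0.427, -0.427, -0.564]
contact_force: [-1.3, 0.1, 1.4]
opening: 0.192
clock: 11.85
tool_pos: [0.628, 0.0237, 0.172]
eef_rot: [0.564, 0.427, -0.427, -0.564]
contact_force: [-2.5, -0.1, 6.6]
opening: 0.193
clock: 12.1
tool_pos: [0.628, 0.0237, 0.1719]
eef_rot: [0.564, 0.427, -0.426, -0.564]
contact_force: [-3.4, -0.1, 9.1]
opening: 0.19
```

Contact is firm at z = 0.172 with 9 N, close to the predicted 0.171. I'll check that the bar is level and on the shoulder.

```bash
cat > tilt.py <<'E'
from h import *
import sys
w=load(f"wrist{sys.argv[1]}.npz");T=w["T"]@w["tool_from_camera"];h=w["range_z"]
cols=[(int(c),) for c in ()]
pts=[]
for v in range(int(sys.argv[2]),int(sys.argv[3])):
    for u in list(range(239,245))+list(range(272,279)):
        if h[v,u]>0:
            o,rr=ray(w,[[u,v]],T);pts.append(o+rr[0]*h[v,u])
p=np.array(pts);p=p[(p[:,2]>.155)&(p[:,2]<.2)]
u=np.array([.962,-.272]);s=p[:,:2]@u-PEG@u
A=np.c_[s,np.ones(len(s))];c=np.linalg.lstsq(A,p[:,2],rcond=None)[0]
print("slope",c[0],"z top at peg",c[1],"resid",np.std(p[:,2]-A@c),len(p),"s range",s.min(),s.max())
E
python3 look.py 10; python3 tilt.py 9 5 210; python3 tilt.py 10 5 210
```

```text
[0.628  0.0237 0.1719] [-0.962  0.271 -0.001] [-3.4 -0.1  9.1] 12.1
pin proj zoom [294.23258003 176.61060632]
slope 0.018289545427757434 z top at peg 0.16503485838567317 resid 0.0006634704150204016 2647 s range -0.0644170403278983 0.043956659047893476
slope 0.00657604464648404 z top at peg 0.16350313329211855 resid 0.0006652512453878321 2658 s range -0.06362696597581313 0.04423359674133809
```

View pics/w10.png

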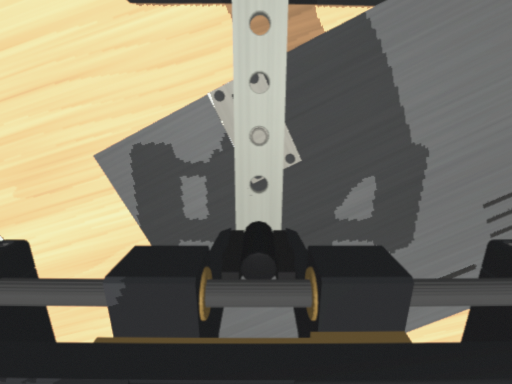

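Hole 3 is seated around the pin at (259,136). The bar's top measures 0.1635 m at the peg (nominal 0.164), with a residual slope of 0.007. I'll relieve the 3 N along-bar load and press a little more to be sure it's fully down.

```bash
python3 -m inch '[[0,0,0.3,0,0,0],[0,0,0.3,0,0,0],[0,0,0.3,0,0,0],[0,0,0,0,0,0]]'
python3 -m inch '[[0,0.2,0,0,0,0],[0,0.2,0,0,0,0],[0,0,0,0,0,0],[0,0,0,0,0,0]]'
python3 look.py 11; python3 tilt.py 11 5 210
```

```text
clock: 12.48
tool_pos: [0.628, 0.0237, 0.1719]
eef_rot: [0.565, 0.428, -0.426, -0.563]
contact_force: [-0.9, -0.6, 8.8]
opening: 0.195
clock: 12.82
tool_pos: [0.6281, 0.0237, 0.1719]
eef_rot: [0.565, 0.428, -0.426, -0.563]
contact_force: [-1.9, -0.2, 10.7]
opening: 0.194
[0.6281 0.0237 0.1719] [-0.962  0.272 -0.003] [-1.9 -0.2 10.7] 12.8167
pin proj zoom [294.0046792  176.40275308]
slope 0.006283787081771713 z top at peg 0.1635339300058506 resid 0.0006512993699578884 2651 s range -0.06346458724662107 0.04468004276338189
```

```bash
python3 - <<'E'
from h import *
w=load("wrist11.npz");T=w["T"]@w["tool_from_camera"];h=w["range_z"]
P=[]
for v in range(60,235,3):
    for u in range(300,420,4):
        if h[v,u]>0:
            o,rr=ray(w,[[u,v]],T);p=o+rr[0]*h[v,u]
            if abs(p[2]-.15)<.006:P.append(p)
P=np.array(P);u=np.array([.962,-.272]);s=P[:,:2]@u-PEG@u;n=P[:,:2]@[.272,.962]-PEG@[.272,.962]
print(len(P),np.linalg.lstsq(np.c_[s,n,np.ones(len(s))],P[:,2],rcond=None)[0])
E
python3 -m inch '[[0,-0.4,0,0,0,0],[0,-0.4,0,0,0,0],[0,-0.2,0,0,0,0],[0,0,0,0,0,0]]'
python3 look.py 12; python3 tilt.py 12 5 210
```

```text
1766 [ 0.00151878 -0.00238287  0.14896906]
clock: 13.2
tool_pos: [0.628, 0.0237, 0.1719]
eef_rot: [0.564, 0.427, -0.426, -0.563]
contact_force: [0.2, 0.2, 6.4]
opening: 0.196
[0.628  0.0237 0.1719] [-0.962  0.272 -0.003] [0.2 0.2 6.4] 13.2
pin proj zoom [293.96304572 177.10268327]
slope 0.0062933378192036255 z top at peg 0.16346560493937984 resid 0.0006618351029188568 2653 s range -0.06347590384357987 0.0443617148426394
```

```bash
python3 -m inch '[[0.5,0.2,0,0,0,0],[0.5,0,0,0,0,0],[-0.6,0,0,0,0,0],[-0.6,0,0,0,0,0],[-0.5,0,0.3,0,0,0],[0.7,0,0.3,0,0,0],[0,0,-0.6,0,0,0],[0,0,-0.4,0,0,0],[0,0,0.4,0,0,0],[0,0,0,0,0,0]]'
python3 look.py 13; python3 tilt.py 13 5 210
```

```text
clock: 14.08
tool_pos: [0.628, 0.0237, 0.1719]
eef_rot: [0.564, 0.427, -0.426, -0.563]
contact_force: [-0.2, -1.4, 7.6]
opening: 0.194
[0.628  0.0237 0.1719] [-0.962  0.272 -0.003] [-0.2 -1.4  7.6] 14.0833
pin proj zoom [294.00808849 176.52359743]
slope 0.006866316108457223 z top at peg 0.1635125228288136 resid 0.0006537083675173147 2652 s range -0.06335503035019341 0.0443467390700274
```

It stops at the same height after wiggling, so the bar is on the shoulder. Now I'll unload, let go and retreat straight up.

```bash
python3 -m inch '[[0,-0.5,0,0,0,0],[0,-0.3,0,0,0,0],[0,0,0,0,0,0]]'
python3 -m inch '[[0,0,0,0,0,0],[0,0,0,0,0,0],[0,0,0,0,0,0],[0,0,0,0,0,0],[0,0,0,0,0,0],[0,0,0,0,0,0],[0,0,0,0,0,0],[0,0,0,0,0,0]]' 60 10
python3 look.py 14;python3 tilt.py 14 5 210
```

```text
clock: 14.38
tool_pos: [0.6279, 0.0237, 0.172]
eef_rot: [0.564, 0.427, -0.426, -0.563]
contact_force: [2.3, -1.1, 4.5]
opening: 0.197
clock: 15.05
tool_pos: [0.6269, 0.024, 0.1717]
eef_rot: [-0.564, -0.427, 0.427, 0.564]
contact_force: [-1.1, -0.5, -0.1]
opening: 0.682
[0.6269 0.024  0.1717] [-0.963  0.271  0.   ] [-1.1 -0.5 -0.1] 15.05
pin proj zoom [294.47201782 188.36229341]
slope 0.007434314272832163 z top at peg 0.16353603192748858 resid 0.000667538355399472 2658 s range -0.06492447980514349 0.043153513690176615
```

View pics/w14.png

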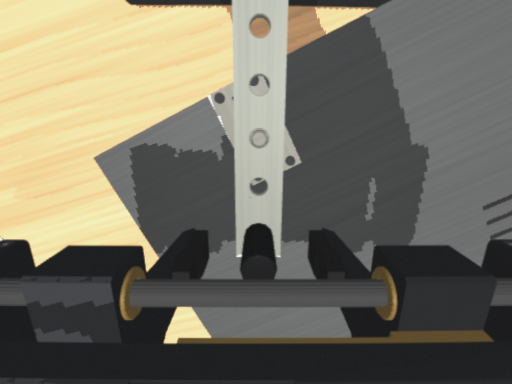

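The fingers are clear of the knob at (258,255), and the pin still sits in hole 3 at (259,138).

```bash
python3 -m inch '[[0,-3,0,0,0,0],[0,-8,0,0,0,0],[0,-12,0,0,0,0],[0,-15,0,0,0,0],[0,-15,0,0,0,0],[0,-15,0,0,0,0],[0,-15,0,0,0,0],[0,-12,0,0,0,0],[0,-6,0,0,0,0],[0,0,0,0,0,0],[0,0,0,0,0,0]]'
python3 look.py 15
python3 - <<'E'
from h import *
from plant import r
ims=[]
for n in("scene","top"):
    d=r.snapshot(n);np.savez(f"{n}1.npz",**d);b=d["img"][:,:,::-1]
    cv2.imwrite(f"pics/{n}1.png",b)
w=load("wrist15.npz");T=w["T"]@w["tool_from_camera"];h=w["range_z"]
f,P,peg,y,k=target(.0038,th=TH,o=OC)
u=np.array([np.cos(y),np.sin(y)]);n=np.array([-u[1],u[0]])
# bar top height profile
for x in(.03,.05,.084,.112,.126,.14,.165):
    q=[]
    for off in(-.009,.009):
        uv=proj(w,[[*(PEG+u*(x-.126)+n*off),.164]],T)[0].round().astype(int)
        o,rr=ray(w,[uv],T);q.append((o+rr[0]*np.median(h[uv[1]-1:uv[1]+2,uv[0]-1:uv[0]+2]))[2])
    print(x,np.round(q,4))
for x in(.04,.06):
  uv=proj(w,[[*(PEG+u*0+n*x),.15]],T)[0].round().astype(int);o,rr=ray(w,[uv],T);print("cab",(o+rr[0]*h[uv[1],uv[0]])[2])
E
```

```text
clock: 16.02
tool_pos: [0.6268, 0.024, 0.2729]
eef_rot: [0.564, 0.427, -0.427, -0.564]
contact_force: [0.4, -0.3, 0.0]
opening: 0.682
[0.6268 0.024  0.2729] [-0.962  0.271 -0.   ] [ 0.4 -0.3  0. ] 16.0167
pin proj zoom [293.6917403  148.21824425]
0.03 [0.1628 0.1625]
0.05 [0.1628 0.1631]
0.084 [0.1635 0.163 ]
0.112 [0.1637 0.1631]
0.126 [0.1638 0.1634]
0.14 [0.1639 0.1633]
0.165 [0.1637 0.1635]
cab 0.14933571407027318
cab 0.1487874682047895
```

View pics/w15.png

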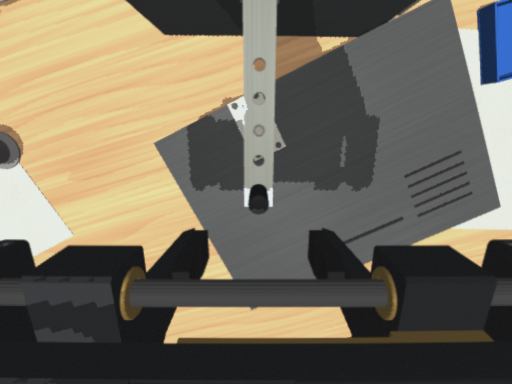

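View pics/scene1.png

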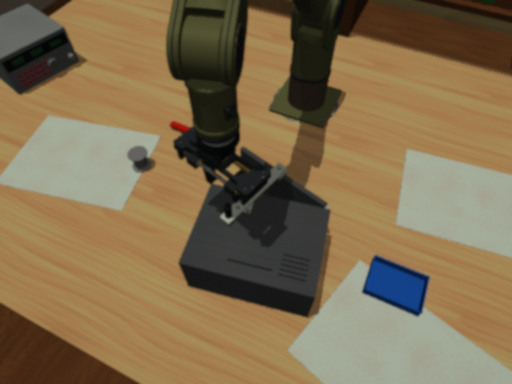

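View pics/top1.png

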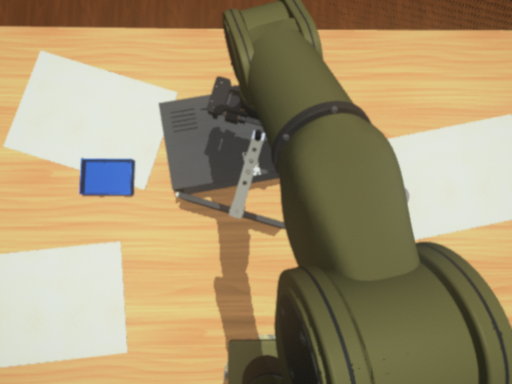

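The three final views agree:
- **Wrist:** the holes are at (259,65), (259,98), (259,131) and (258,160). The pin fills the third from the door, and the knob at (258,200) is free.
- **Scene:** the tray, spool and driver are where they were.
- **Top:** the door is still ajar.

I'm handing it in.

```bash
python3 - <<'E'
from plant import r
print(r.finish_job())
E
```

```text
the job is handed in; nothing more can be done
None
```

The stay arm's third hole is on the peg, the bar is pressed down to a firm stop, and the knob is released. I handed the job in about 16 s into the 51 s allowed.

**How it went:** I gripped the knob and swung the bar aside. The camera then showed the peg about 4 mm behind the slot's middle. I brought hole 3 over it, correcting about 5 mm because the knob had slipped in the pads. I lowered in small steps, with 1–2.5 N on the way down. I then pressed to at most about 11 N at the knob, which by leverage is roughly 16 N on the peg.

**Checks that passed:**
- **Seating:** the bar stopped sharply at the same height after I wiggled it and pressed again. After release, the camera still showed the pin in the third hole.
- **Other objects:** the tray and spool look unmoved. Only the driver's red handle shows beside the arm, in its old place.
- **Door:** it is open about 0.46 rad. That is calculated from the peg's position, not measured.

**Checks that did not fully agree:**
- **Level:** depth readings put the bar within about 0.5 mm of its seated height, but with a slope of about 0.006 rad. The stop was also about 0.5–1 mm higher than I had calculated.
- **My reading:** that is within the stated 2 mm calibration, so I took the sharp stop as the shoulder.

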